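Close the screen clamp with the T-key

TASK

Clamp the printing screen: take the T-handled key from its wooden block, put its end through the hole in the clamp's guard plate, and feel for the cross recess of the screw hidden beneath until the key drops in. Turn it clockwise (seen from above) to close the jaw; with the jaw part-way, somewhere around the middle of its travel, let go of the key and leave it standing in the screw, take hold of the handle afresh and turn on until the jaw is fully home against the frame. Then put the key back upright in its block, and leave the tape, ink pot and jar where they are.

Things in the scene. Friction and masses are not known exactly. Their poses are not given: they have to be found in the camera images.
- key: T-key, 125 mm long, upright in the block at the start. Origin: middle of the tip's end; z up the shaft to the handle, x along the handle. Steel shaft 13 mm thick, its lowest 11 mm a cross bit (blades along x and y, 13 mm across, 3 mm thick). Black paddle handle 80 (x) x 16 (y) x 28 mm, 97 to 125 mm above the tip; grip it across its 16 mm.
- block: wooden block 70 x 70 x 60 mm fixed to the bench, origin at the centre of its underside. A vertical hole 16 mm in diameter and 45 mm deep in the middle of its top, mouth chamfered 4 mm, floor 15 mm above the origin, holds the key.
- press: fixed side clamp with a 320 x 360 mm aluminium screen frame; origin on the bench under the screw's axis, x from the screw to the frame, z up. A guard plate 40 (x) x 78 (y) x 8 mm, top 63 mm above the bench, bridges the screw. The frame is 42 mm high; its near bar begins 65 mm from the screw's axis.
- guard_hole (a point): centre of the guard plate's hole at its top face, 63 mm above the bench: 15 mm wide, chamfered 3 mm. Straight below is the screw: its 23 mm square steel head has its top 33 mm below this point; its cross recess has slots 5.5 mm wide, floor 43 mm below, at an unknown angle (repeats every quarter turn). It takes about 0.15 N m to turn and stays where left.
- jaw (a joint): gap in m between the clamp jaw's rubber pad and the frame: 0 is fully home, 0.020 to 0.026 at the start. The screw drives it through a gear rack: 5 mm per radian of screw turn, clockwise seen from above closes; it stops at 0.
- jaw_pad (a point): middle of the face of the jaw's pad, 36 mm above the bench; it moves along the press's x.
- tape: loose roll of blue tape lying flat, 104 mm across, 48 mm high; origin under its centre. Leave alone.
- ink_pot: loose ink pot, 90 mm across, about 100 mm high; origin under its centre. Leave alone.
- coffee_jar: loose glass jar, 66 mm across, about 130 mm high; origin under its centre. Leave alone.
Things that resemble listed ones, but are neither listed nor needed, are in the scene too. What is shaped like the key but blue or yellow is not meant.

How it is judged:
On the way, in this order (a step that is already met when the one before it is completed fails the run):
1. the key is through the guard hole and has dropped into the screw's recess, the jaw still wide open (z of key in the frame of guard_hole below -0.037 m and horizontal distance between key and guard_hole below 0.006 m and angle between key's own z axis and vertical below 0.2 rad and value of joint jaw above 0.0175 m), for 0.1 s.
2. the jaw is part-way (gap 3 to 16.5 mm) and the key stands in the screw, let go (z of key in the frame of guard_hole below -0.037 m and horizontal distance between key and guard_hole below 0.006 m and angle between key's own z axis and vertical below 0.2 rad and value of joint jaw between 0.003 and 0.0165 m and contact force between the fingers and key below 0.05 N), for 0.15 s.
3. the jaw is home (gap under 1.5 mm) with the key still in the screw (z of key in the frame of guard_hole below -0.037 m and horizontal distance between key and guard_hole below 0.006 m and angle between key's own z axis and vertical below 0.2 rad and value of joint jaw below 0.0015 m), for 0.1 s.
At the end, for the whole second after the job is handed in: the jaw's gap is under 1.5 mm, and the key is at rest in the block's hole: tip within 8 mm of the block's axis and under 20 mm above the block's origin, tilted less than 0.2 rad (value of joint jaw below 0.0015 m and horizontal distance between key and block below 0.008 m and z of key in the frame of block below 0.02 m and angle between key's own z axis and vertical below 0.2 rad and linear speed of key below 0.02 m/s); the robot touches nothing.
It fails at once if the tape, ink pot or jar is moved more than 20 mm (distance of any of tape, ink_pot, coffee_jar from where it was at the start of the episode above 0.02 m).
It also fails if it takes over 72 s, if anything falls off the work surface, if the arm or the gripper's body presses on something with over 40 N, if the wrist force passes 120 N, or if a joint passes its speed limit or range.

ROBOT

A 6-joint arm with a two-finger parallel gripper is mounted at the origin on the work surface. World frame = base frame: x ahead of the robot, y to its left, z up, the work surface at z = 0. Lengths are in m, angles in rad, forces in N, time in s.
With the tool pointing down it reaches from about 0.225 to 0.875 m from the base axis. Payload 3.4 kg.
Tool frame: the origin (TCP) lies at the very end of the fingers, on their centre line; the grasp point (between the pads) lies manip.grip_point_offset behind it (manip.grip_point_offset is the distance from the TCP to the grasp point, in m); z points along the fingers, y is the line along which they close (so a half turn about z gives the same grasp; the last joint's range is limited). The gripper opens to 85 mm and grips with 20 to 120 N. Pads are 22 mm wide; open, the fingers measure 114 mm over their backs; the gripper's body (76 mm by 85 mm) begins 54 mm behind the grasp point. The pads swing forward as they close: fully open they stand 13 mm farther back than shut.
Start: joints at [1.198, 0.276, 1.505, -0, 1.361, -0.121], TCP at [0.143, 0.557, 0.231] pointing down, gripper open.
Joint ranges: [-2.89, 2.89], [-0.75, 2.08], [0.22, 2.7], [-1.18, 4.32], [0.11, 2.71], [-2.7, 2.7]. Speed limits (rad/s): [2.57, 2.57, 3.14, 3.14, 3.14, 3.14].

INTERFACE

Orientations are given as a unit quaternion [w, x, y, z].
In Python, from rig import manip gives the robot as it stands.
- The arm moves only by the shell command python3 -m pendant 'ROWS' [FORCE]. ROWS is JSON, a list of rows, each an object of numbers: "jaw": the opening, from -1 (shut) to 1 (fully open); "tx", "ty", "tz": the shift along the world's x, y, z in cm; "ax", "ay", "az": the turn, a rotation vector about the world's x, y, z in degrees. In form: [{"jaw": .., "tx": .., "ty": .., "tz": .., "ax": .., "ay": .., "az": ..}, ...]. A call has 1 to 10 rows; each row is the pose to reach, as a shift and turn from the pose commanded when the call began; what a row does not reach only later rows make up. A row lasts 1/8 s, in which the tool goes at most 62.5 mm and 10.7 degrees, less where a joint would pass 70% of its speed; a pose out of reach is approached as far as the arm can. A call with a gripper value outside its range is refused whole. The fingers move at their own pace and stop on an object; FORCE is the grip in N (left out, the last holds). Time passes only in rows, so rows that repeat a pose let the fingers close. It gives the time, the measured TCP pose, the force, the opening and the grip force at its end, in the units of the state.
- manip.get_state(): the state, without advancing time (a new reading comes with each control period).
- manip.get_image(name): name is "scene" or "top" or "wrist"; returns a dict with "pixels" (400x640x3 uint8, blue, green, red), "depth" (400x640 float32, m along the optical axis (not along the pixel's ray), 0 where there is no reading), "fx", "fy", "cx", "cy" (pixels), "pose" (4x4, takes a point from camera to world coordinates). Camera axes: x right, y down, z forward; pixel columns grow to the right and rows downward; lengths in m; the calibration is good to about 2 mm. The wrist camera is an equidistant fisheye: a pixel r from the principal point sees the ray r / f radians off the axis. A picture is of the moment at which its call begins.
- manip.sign_off(): hands the job in; it is judged then, once.
The state is a dict: "clock": time; "qpos": joint angles; "qd": joint speeds; "effort": joint torques, N m; "position": TCP position; "ee_rot": TCP orientation; "contact_force": force on the tool from outside, world axes, zero at the start; "moment": the same for the moment, N m; "width": finger opening in m; "gripper_force": force on a finger pad.
Only numpy, scipy, OpenCV 4.12 (cv2) and the standard library are available. Lean on these libraries where they do the work, as an engineer would, in place of code of your own. Each camera call takes 0.05 s, during which the arm holds its last target. There are 200 camera calls.

## Working session

There is one attempt and no reset: what is moved stays moved. The work goes in short steps, Python scripts to look and compute and a shell command to move; the robot and the scene stay as the last step left them, time stands still between calls to the robot, and variables do not carry over. Pictures are saved under pics/ and viewed, at most 10 in all, crops included, and the job is handed in when it is done.

```bash
mkdir -p pics; python3 - <<'E'
from rig import manip
import cv2,numpy as np
for n in("scene","top"):
    d=manip.get_image(n); cv2.imwrite(f"pics/{n}0.png",d["pixels"]); np.savez(f"{n}0.npz",**d)
    print(n,d["fx"],d["cx"],d["cy"],d["pose"].round(3).tolist())
print(manip.get_state(),manip.grip_point_offset)
E
```

```text
scene 415.3542876455977 315.8212762437861 196.00810945935459 [[-0.197, 0.578, -0.792, 1.517], [0.98, 0.12, -0.156, 0.189], [0.005, -0.807, -0.59, 0.827], [0.0, 0.0, 0.0, 1.0]]
top 406.6103565103235 320.38256193942414 195.06945964549217 [[0.024, -0.998, 0.066, 0.436], [-1.0, -0.024, 0.001, -0.015], [0.001, -0.066, -0.998, 1.101], [0.0, 0.0, 0.0, 1.0]]
{'clock': 0.1, 'qpos': array([ 1.19798850e+00,  2.76525915e-01,  1.50597640e+00,  1.66693895e-05,
        1.36070650e+00, -1.20974106e-01]), 'qd': array([ 0.00052482, -0.00173539, -0.00363716,  0.00048947, -0.00043835,
        0.00128032]), 'effort': array([ 4.36931014e-04, -4.17696762e+01, -2.46406513e+01, -1.54040977e-04,
        6.00264233e-03, -6.41876142e-06]), 'position': array([0.14309593, 0.55643787, 0.23054155]), 'ee_rot': array([-2.05389678e-04,  1.25586078e-01,  9.92082398e-01, -7.81583957e-04]), 'contact_force': array([-0.18081555, -0.13894064,  0.79318451]), 'moment': array([-0.07371394, -0.0278982 , -0.04059592]), 'gripper_force': 0.0, 'width': 0.08544759837637682} 0.0187
```

View pics/scene0.png

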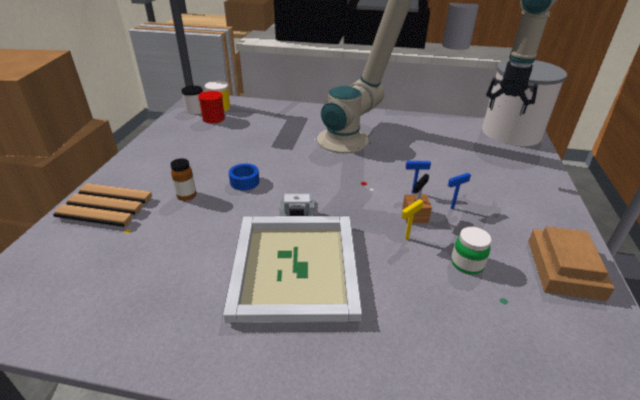

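View pics/top0.png

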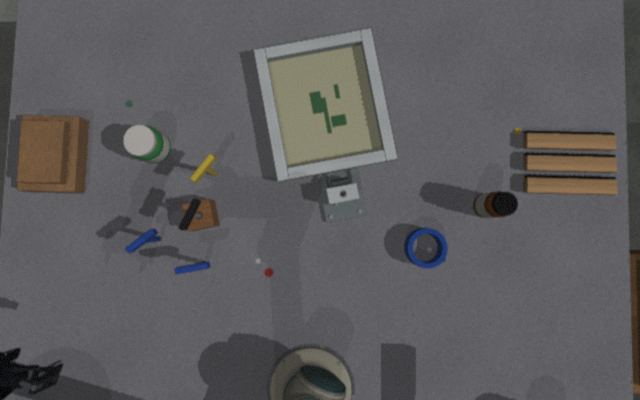

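The scene view shows the black key in its block at (418,195) and the press at (297,205). In the top view the black key is at (190,214), the block at (199,214), and the guard plate hole is at about (343,194). The blue and yellow keys are decoys.

```bash
cat > h.py <<'E'
import numpy as np,cv2
from rig import manip
def ray(d,u,v,fish=False):
    x,y=(u-d["cx"])/d["fx"],(v-d["cy"])/d["fy"]
    if fish:
        r=np.hypot(x,y); s=np.sin(r)/r if r>1e-9 else 1; c=np.array([x*s,y*s,np.cos(r)])
    else: c=np.array([x,y,1.])
    P=d["pose"]; return P[:3,3],P[:3,:3]@c
def onz(d,u,v,z,fish=False):
    o,r=ray(d,u,v,fish); return o+r*(z-o[2])/r[2]
def rect(d,mask,z,fish=False):
    n,l,s,c=cv2.connectedComponentsWithStats(mask.astype(np.uint8)); i=1+np.argmax(s[1:,4])
    v,u=np.nonzero(l==i); p=np.array([onz(d,a,b,z,fish)[:2] for a,b in zip(u,v)])
    q,w,e=np.linalg.svd(p-p.mean(0),full_matrices=False)
    R=cv2.minAreaRect(p.astype(np.float32)*1000); 
    return p.mean(0),np.degrees(np.arctan2(e[0,1],e[0,0])),len(u),R,c[i]
E
python3 - <<'E'
from h import *
d=dict(np.load("top0.npz"));im=d["pixels"].astype(int)
def win(m,u0,u1,v0,v1):
    o=np.zeros_like(m);o[v0:v1,u0:u1]=m[v0:v1,u0:u1];return o
print("key",rect(d,win(im.max(2)<40,172,208,192,236),.14))
b,g,r=im[...,0],im[...,1],im[...,2]
print("block",rect(d,win((r-b>40),178,220,192,235),.06))
print("plate",rect(d,win(im.min(2)>150,322,362,180,204),.063))
print("hole",rect(d,win(im.max(2)<90,338,349,188,200),.063))
for (u,v,z,n) in((343,194,.063,"hole"),(145,142,.1,"pot"),(504,203,.13,"jar"),(427,248,.048,"tape"),(203,168,.11,"yellow"),(143,241,.11,"blue1"),(192,268,.11,"blue2")): print(n,onz(d,u,v,z).round(3))
a=cv2.resize(d["pixels"][150:240,170:230],None,fx=6,fy=6,interpolation=2)
c=cv2.resize(d["pixels"][150:240,315:375],None,fx=6,fy=6,interpolation=2)
cv2.imwrite("pics/c1.png",np.hstack([a,c]))
E
```

```text
key (array([0.44693432, 0.29437936]), np.float64(154.69103560585816), 239, ((447.1173095703125, 294.3727111816406), (18.099395751953125, 78.29947662353516), 65.81957244873047), array([189.30543933, 213.958159  ]))
block (array([0.44194346, 0.2852734 ]), np.float64(155.93751917446275), 427, ((446.3309631347656, 295.6430969238281), (67.33262634277344, 68.34223937988281), 13.932121276855469), array([202.82435597, 216.60655738]))
plate (array([ 0.51636847, -0.03420334]), np.float64(-133.73188539429734), 2, ((516.368408203125, -34.203338623046875), (3.6225574016571045, 0.0), -133.7317352294922), array([328.5, 190.5]))
hole (array([ 0.50970789, -0.07064434]), np.float64(128.17907135646396), 25, ((510.1974792480469, -70.81775665283203), (10.854859352111816, 12.704078674316406), 46.23115539550781), array([342.68, 193.44]))
hole [ 0.508 -0.071  0.063]
pot [0.623 0.425 0.1  ]
jar [ 0.491 -0.453  0.13 ]
tape [ 0.375 -0.291  0.048]
yellow [0.561 0.276 0.11 ]
blue1 [0.379 0.413 0.11 ]
blue2 [0.317 0.292 0.11 ]
```

View pics/c1.png

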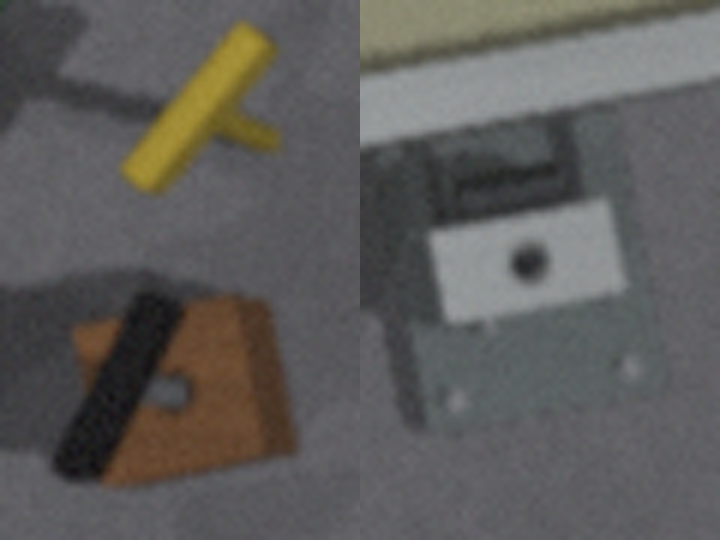

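```bash
python3 -m pendant '[{"jaw":1,"tx":30.4,"ty":-26.2,"az":-10.9},{"jaw":1,"tx":30.4,"ty":-26.2,"az":-10.9},{"jaw":1,"tx":30.4,"ty":-26.2,"az":-10.9},{"jaw":1,"tx":30.4,"ty":-26.2,"az":-10.9},{"jaw":1,"tx":30.4,"ty":-26.2,"az":-10.9},{"jaw":1,"tx":30.4,"ty":-26.2,"az":-10.9},{"jaw":1,"tx":30.4,"ty":-26.2,"az":-10.9},{"jaw":1,"tx":30.4,"ty":-26.2,"az":-10.9},{"jaw":1,"tx":30.4,"ty":-26.2,"az":-10.9}]' 40
python3 - <<'E'
from h import *
d=manip.get_image("wrist");np.savez("w1.npz",**d);cv2.imwrite("pics/w1.png",d["pixels"]);print(d["fx"],d["cx"],d["cy"],d["pose"].round(3).tolist())
E
```

```text
309.70691628693146 319.4246368941493 202.33952322882595 [[0.25, 0.92, 0.303, 0.064], [0.968, -0.237, -0.079, 0.578], [-0.001, 0.313, -0.95, 0.373], [0.0, 0.0, 0.0, 1.0]]invalid input at $[0]: expected keys jaw, tx, ty, tz, ax, ay, az
```

View pics/w1.png

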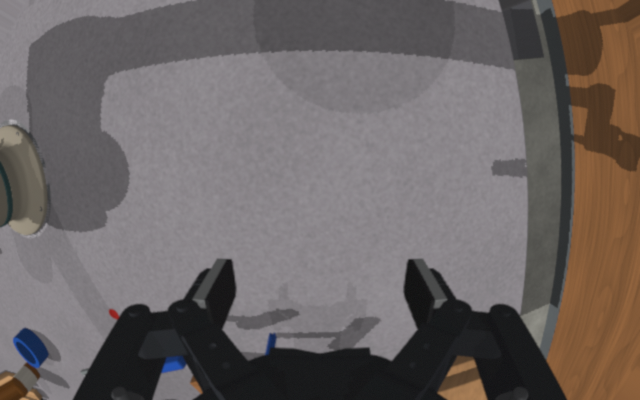

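The move was refused because every key has to be given. The wrist picture is therefore the start view: fingers at (215,290) and (425,290), nothing else of use.

```bash
python3 -m pendant '[{"jaw":1,"tx":30.4,"ty":-26.2,"tz":0,"ax":0,"ay":0,"az":-10.9},{"jaw":1,"tx":30.4,"ty":-26.2,"tz":0,"ax":0,"ay":0,"az":-10.9},{"jaw":1,"tx":30.4,"ty":-26.2,"tz":0,"ax":0,"ay":0,"az":-10.9},{"jaw":1,"tx":30.4,"ty":-26.2,"tz":0,"ax":0,"ay":0,"az":-10.9},{"jaw":1,"tx":30.4,"ty":-26.2,"tz":0,"ax":0,"ay":0,"az":-10.9},{"jaw":1,"tx":30.4,"ty":-26.2,"tz":0,"ax":0,"ay":0,"az":-10.9},{"jaw":1,"tx":30.4,"ty":-26.2,"tz":0,"ax":0,"ay":0,"az":-10.9},{"jaw":1,"tx":30.4,"ty":-26.2,"tz":0,"ax":0,"ay":0,"az":-10.9},{"jaw":1,"tx":30.4,"ty":-26.2,"tz":0,"ax":0,"ay":0,"az":-10.9}]' 40
python3 - <<'E'
from h import *
d=manip.get_image("wrist");np.savez("w2.npz",**d);cv2.imwrite("pics/w2.png",d["pixels"]);print(d["pose"].round(3).tolist())
E
```

```text
clock: 1.27
position: [0.4465, 0.2952, 0.231]
ee_rot: [-0.001, 0.219, 0.976, -0.0]
contact_force: [0.2, -1.2, -0.0]
width: 0.0856
gripper_force: 0.0
[[0.428, 0.858, 0.282, 0.372], [0.904, -0.407, -0.133, 0.331], [0.001, 0.312, -0.95, 0.373], [0.0, 0.0, 0.0, 1.0]]
```

View pics/w2.png

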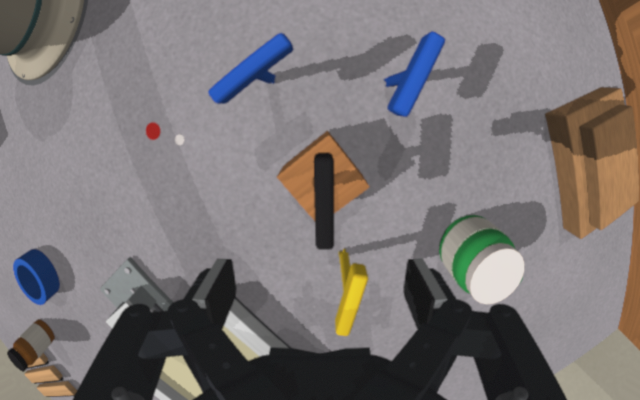

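The wrist view shows the black key handle at (324,200) from (323,155) to (325,247), the block under it, and the yellow decoy at (350,290).

```bash
python3 - <<'E'
from h import *
d=dict(np.load("w2.npz"));im=d["pixels"].astype(int)
m=np.zeros(im.shape[:2],bool);m[148:252,300:345]=im.max(2)[148:252,300:345]<45
print(rect(d,m,.14,True));
b,g,r=im[...,0],im[...,1],im[...,2]
m=np.zeros(im.shape[:2],bool);m[125:230,270:375]=((r-b>35))[125:230,270:375]
m[150:245,314:335]=0
v,u=np.nonzero(m);print(u.min(),u.max(),v.min(),v.max())
# block corners: extreme points at z=.06
for uu,vv in((276,178),(330,131),(369,186)):print(onz(d,uu,vv,.06,True))
E
```

```text
(array([0.44173808, 0.30228866]), np.float64(-24.155788742359594), 1567, ((443.55535888671875, 301.1474914550781), (13.307343482971191, 78.17237854003906), 65.37876892089844), array([323.99680919, 199.49074665]))
277 369 132 219
[0.42185329 0.25748473 0.06      ]
[0.40180807 0.32902976 0.06      ]
[0.47155304 0.34213691 0.06      ]
```

```bash
python3 - <<'E'
from h import *
d=dict(np.load("w2.npz"));t=dict(np.load("top0.npz"));s=dict(np.load("scene0.npz"))
def pt(d,u,v,f=False):
    o,r=ray(d,u,v,f); z=d["depth"][v,u]; ax=d["pose"][:3,2]; return (o+r*z/(r@ax)).round(4), round(float(z),4)
print("w",[pt(d,324,v,True) for v in(165,180,200,220,235)])
print("t",[pt(t,u,v) for u,v in((186,221),(190,213),(194,206))])
im=s["pixels"].astype(int);m=np.zeros(im.shape[:2],bool);m[170:200,408:435]=im.max(2)[170:200,408:435]<45
print("s",rect(s,m,.135),pt(s,420,184))
print("blk top",pt(d,300,180,True),pt(d,350,185,True),pt(t,205,208))
# fingers' position in the wrist view tells of TCP
print(manip.get_state()["position"])
E
```

```text
w [(array([0.4161, 0.3143, 0.1399]), 0.2361), (array([0.4267, 0.3093, 0.1403]), 0.2394), (array([0.4417, 0.3023, 0.1395]), 0.2454), (array([0.4569, 0.2952, 0.14  ]), 0.25), (array([0.4693, 0.2894, 0.1393]), 0.255)]
t [(array([0.4301, 0.3016, 0.1394]), 0.9591), (array([0.4492, 0.2935, 0.1381]), 0.9617), (array([ 0.4358, -0.0145,  1.1007]), 0.0)]
s (array([0.46469037, 0.29570672]), np.float64(-20.696242603047363), 116, ((462.10357666015625, 296.1919250488281), (19.921382904052734, 103.98612976074219), 68.34538269042969), array([420.37931034, 183.59482759])) (array([0.4739, 0.2938, 0.1392]), 1.2161)
blk top (array([0.4348, 0.2791, 0.0594]), 0.3226) (array([0.4624, 0.3242, 0.0585]), 0.3251) (array([0.464 , 0.2804, 0.0608]), 1.0398)
[0.44626378 0.29551242 0.23115058]
```

```bash
python3 -m pendant '[{"jaw":1,"tx":0,"ty":0.2,"tz":-4,"ax":0,"ay":0,"az":0.6},{"jaw":1,"tx":0,"ty":0.2,"tz":-8,"ax":0,"ay":0,"az":0.6},{"jaw":1,"tx":0,"ty":0.2,"tz":-11,"ax":0,"ay":0,"az":0.6},{"jaw":1,"tx":0,"ty":0.2,"tz":-12.4,"ax":0,"ay":0,"az":0.6},{"jaw":1,"tx":0,"ty":0.2,"tz":-12.4,"ax":0,"ay":0,"az":0.6}]' 40
python3 - <<'E'
from h import *
d=manip.get_image("wrist");np.savez("w3.npz",**d);cv2.imwrite("pics/w3.png",d["pixels"])
E
```

```text
clock: 1.95
position: [0.4464, 0.2974, 0.1069]
ee_rot: [-0.001, 0.213, 0.977, -0.0]
contact_force: [0.3, 0.6, 0.3]
width: 0.0852
gripper_force: 0.0
```

View pics/w3.png

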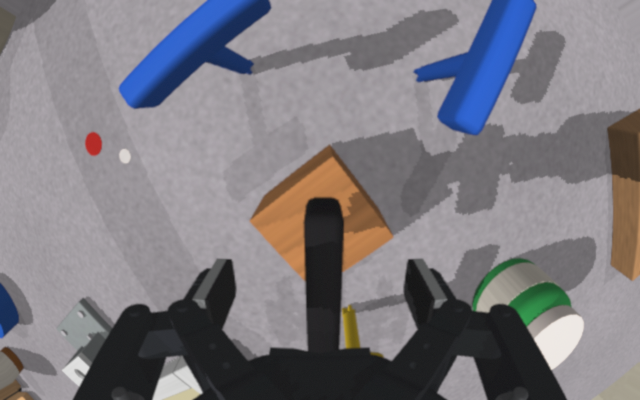

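The handle centre is at u≈323 and the finger centre at u≈319, so about 1.5 mm of shift is left. The block top is clear around it.

```bash
python3 -m pendant '[{"jaw":1,"tx":0.05,"ty":0.15,"tz":0,"ax":0,"ay":0,"az":0},{"jaw":-1,"tx":0.05,"ty":0.15,"tz":0,"ax":0,"ay":0,"az":0},{"jaw":-1,"tx":0.05,"ty":0.15,"tz":0,"ax":0,"ay":0,"az":0},{"jaw":-1,"tx":0.05,"ty":0.15,"tz":0,"ax":0,"ay":0,"az":0},{"jaw":-1,"tx":0.05,"ty":0.15,"tz":0,"ax":0,"ay":0,"az":0},{"jaw":-1,"tx":0.05,"ty":0.15,"tz":0,"ax":0,"ay":0,"az":0},{"jaw":-1,"tx":0.05,"ty":0.15,"tz":0,"ax":0,"ay":0,"az":0},{"jaw":-1,"tx":0.05,"ty":0.15,"tz":0,"ax":0,"ay":0,"az":0}]' 60
python3 -c "
from rig import manip;s=manip.get_state();print(s['moment'],s['contact_force'])"
```

```text
clock: 3.0
position: [0.4479, 0.2985, 0.1075]
ee_rot: [0.0, 0.214, 0.977, 0.0]
contact_force: [0.1, 0.7, 2.9]
width: 0.0154
gripper_force: 58.5
[-0.03122943  0.0790005   0.03550578] [0.13542661 0.66479644 2.88900897]
```

```bash
python3 -m pendant '[{"jaw":-1,"tx":0,"ty":0,"tz":4,"ax":0,"ay":0,"az":0},{"jaw":-1,"tx":0,"ty":0,"tz":8,"ax":0,"ay":0,"az":0},{"jaw":-1,"tx":1,"ty":-5,"tz":9,"ax":0,"ay":0,"az":8},{"jaw":-1,"tx":2,"ty":-11,"tz":9,"ax":0,"ay":0,"az":16},{"jaw":-1,"tx":3,"ty":-17,"tz":9,"ax":0,"ay":0,"az":24},{"jaw":-1,"tx":4,"ty":-23,"tz":9,"ax":0,"ay":0,"az":30},{"jaw":-1,"tx":5,"ty":-29,"tz":9,"ax":0,"ay":0,"az":30},{"jaw":-1,"tx":6.2,"ty":-34,"tz":9,"ax":0,"ay":0,"az":30},{"jaw":-1,"tx":6.2,"ty":-36.9,"tz":9,"ax":0,"ay":0,"az":30},{"jaw":-1,"tx":6.2,"ty":-36.9,"tz":9,"ax":0,"ay":0,"az":30}]'
python3 - <<'E'
from h import *
a=[]
for n in("scene","wrist","top"):
    d=manip.get_image(n);np.savez(n[0]+"4.npz",**d)
    if n=="scene": a.append(cv2.resize(d["pixels"][150:230,260:340],(400,400),interpolation=2))
    if n=="wrist":a.append(d["pixels"])
a[1]=a[1][:400,140:540]
cv2.imwrite("pics/p4.png",np.hstack(a));print(manip.get_state()["position"])
E
```

```text
clock: 4.25
position: [0.5095, -0.0726, 0.1965]
ee_rot: [-0.001, -0.044, 0.999, 0.0]
contact_force: [0.7, 0.3, -1.7]
width: 0.0153
gripper_force: 59.9
[ 0.50928441 -0.06971689  0.19684222]
```

View pics/p4.png

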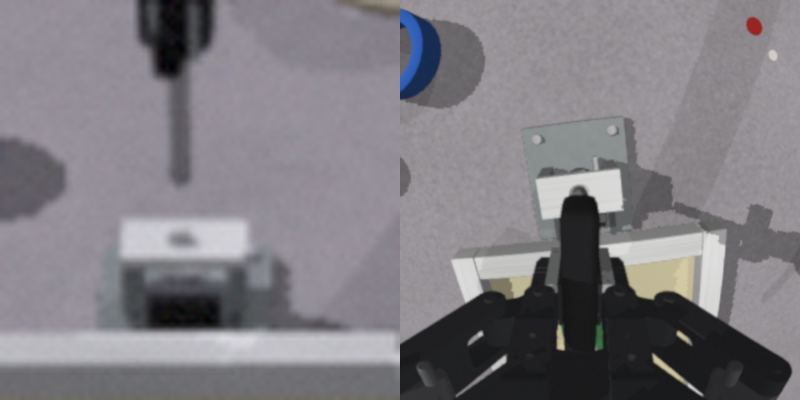

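Left crop (scene): key tip at about (296.0,187) and guard hole at about (296.6,197.8). Right crop (wrist): the plate hole is partly behind the handle.

```bash
python3 - <<'E'
from h import *
s=dict(np.load("s4.npz"));g=cv2.cvtColor(s["pixels"],cv2.COLOR_BGR2GRAY).astype(float)
s0=dict(np.load("scene0.npz"));g0=cv2.cvtColor(s0["pixels"],cv2.COLOR_BGR2GRAY).astype(float)
np.set_printoptions(linewidth=200)
print(g[192:203,286:308].astype(int))
w=np.clip(150-g[195:201,290:304],0,None);v,u=np.mgrid[195:201,290:304];hu,hv=(u*w).sum()/w.sum(),(v*w).sum()/w.sum()
w0=np.clip(150-g0[195:201,290:304],0,None);print("hole px",hu,hv,(u*w0).sum()/w0.sum(),(v*w0).sum()/w0.sum())
print("hole",onz(s,hu,hv,.063))
D=np.clip(g0-g,0,None)
for r in range(164,190): 
    x=D[r,286:306];x=x*(x>15);print(r,x.max(), round((x*np.arange(286,306)).sum()/max(x.sum(),1),2),end="; ")
t=manip.get_state();P=np.linalg.inv(s["pose"])
for z in (.104,.125,.15):
    c=P@np.r_[t["position"][:2],z,1];print("predicted axis px at",z,s["fx"]*c[0]/c[2]+s["cx"],s["fy"]*c[1]/c[2]+s["cy"])
E
```

```text
[[144 144 143 142 144 146 144 144 147 144 148 145 145 143 140 143 145 143 142 145 145 147]
 [163 162 162 160 160 162 161 161 162 161 161 161 162 163 159 160 162 161 163 163 164 163]
 [189 192 188 189 190 190 189 191 189 189 188 189 192 190 190 190 190 193 192 191 192 193]
 [203 203 201 204 203 201 205 203 197 193 190 189 197 203 204 206 207 206 209 208 208 207]
 [204 203 204 204 206 204 203 195 174 167 163 166 189 203 206 207 208 207 207 208 208 209]
 [203 204 204 202 203 207 202 180 148 134 130 136 163 189 204 208 208 208 209 210 209 210]
 [206 204 204 205 204 204 203 182 150 135 128 130 145 176 198 205 208 207 209 208 209 208]
 [204 202 203 204 202 202 204 195 182 171 167 168 175 185 201 207 208 212 207 209 207 207]
 [200 203 201 202 201 202 202 201 200 194 194 193 198 200 204 206 206 207 204 205 206 207]
 [174 173 175 175 171 174 172 172 176 175 174 173 174 174 175 177 175 176 180 179 177 175]
 [127 127 127 129 127 127 126 129 129 129 132 131 131 129 130 130 132 133 129 130 133 129]]
hole px 296.07894736842104 197.5438596491228 296.06299212598424 197.53543307086613
hole [ 0.51230836 -0.0716081   0.063     ]
164 120.0 293.51; 165 88.0 293.8; 166 54.0 294.79; 167 51.0 295.21; 168 50.0 295.45; 169 53.0 295.44; 170 49.0 295.22; 171 50.0 295.42; 172 53.0 295.49; 173 51.0 295.5; 174 48.0 295.53; 175 50.0 295.53; 176 49.0 295.54; 177 50.0 295.53; 178 47.0 295.55; 179 51.0 295.52; 180 49.0 295.56; 181 49.0 295.62; 182 48.0 295.62; 183 47.0 295.58; 184 49.0 295.55; 185 54.0 295.58; 186 41.0 295.67; 187 16.0 295.5; 188 0.0 0.0; 189 0.0 0.0; predicted axis px at 0.104 296.60347822674873 186.2080021310774
predicted axis px at 0.125 296.4472658813462 180.49176911044404
predicted axis px at 0.15 296.25722229316864 173.53755924117584
```

```bash
python3 -m pendant '[{"jaw":-1,"tx":0.22,"ty":-0.16,"tz":-2,"ax":0,"ay":0,"az":0},{"jaw":-1,"tx":0.22,"ty":-0.16,"tz":-3,"ax":0,"ay":0,"az":0},{"jaw":-1,"tx":0.22,"ty":-0.16,"tz":-3.6,"ax":0,"ay":0,"az":0},{"jaw":-1,"tx":0.22,"ty":-0.16,"tz":-4.2,"ax":0,"ay":0,"az":0},{"jaw":-1,"tx":0.22,"ty":-0.16,"tz":-4.6,"ax":0,"ay":0,"az":0},{"jaw":-1,"tx":0.22,"ty":-0.16,"tz":-5,"ax":0,"ay":0,"az":0},{"jaw":-1,"tx":0.22,"ty":-0.16,"tz":-5,"ax":0,"ay":0,"az":0}]'
```

```text
clock: 5.28
position: [0.5118, -0.0719, 0.147]
ee_rot: [-0.0, -0.046, 0.999, 0.0]
contact_force: [-0.3, 1.9, -2.7]
width: 0.0152
gripper_force: 59.7
```

```bash
python3 -m pendant '[{"jaw":-1,"tx":0,"ty":0,"tz":-0.7,"ax":0,"ay":0,"az":0},{"jaw":-1,"tx":0,"ty":0,"tz":-1.4,"ax":0,"ay":0,"az":0},{"jaw":-1,"tx":0,"ty":0,"tz":-2.0,"ax":0,"ay":0,"az":0},{"jaw":-1,"tx":0,"ty":0,"tz":-2.4,"ax":0,"ay":0,"az":0},{"jaw":-1,"tx":0,"ty":0,"tz":-2.6,"ax":0,"ay":0,"az":0},{"jaw":-1,"tx":0,"ty":0,"tz":-2.6,"ax":0,"ay":0,"az":0}]'
```

```text
clock: 6.02
position: [0.5122, -0.0719, 0.1221]
ee_rot: [0.0, -0.046, 0.999, 0.0]
contact_force: [-1.6, 3.5, 5.4]
width: 0.0153
gripper_force: 61.0
```

```bash
python3 -m pendant '[{"jaw":-1,"tx":0,"ty":0.05,"tz":-0.2,"ax":0,"ay":0,"az":-6},{"jaw":-1,"tx":0,"ty":0.05,"tz":-0.2,"ax":0,"ay":0,"az":-12},{"jaw":-1,"tx":0,"ty":0.05,"tz":-0.2,"ax":0,"ay":0,"az":-18},{"jaw":-1,"tx":0,"ty":0.05,"tz":-0.2,"ax":0,"ay":0,"az":-24},{"jaw":-1,"tx":0,"ty":0.05,"tz":-0.2,"ax":0,"ay":0,"az":-24}]'
```

```text
clock: 6.65
position: [0.513, -0.0715, 0.1219]
ee_rot: [0.002, 0.163, 0.987, 0.0]
contact_force: [-2.8, 5.3, 13.8]
width: 0.0153
gripper_force: 62.3
```

```bash
python3 -m pendant '[{"jaw":-1,"tx":-0.05,"ty":0.05,"tz":0,"ax":0,"ay":0,"az":-6},{"jaw":-1,"tx":-0.05,"ty":0.05,"tz":0,"ax":0,"ay":0,"az":-12},{"jaw":-1,"tx":-0.05,"ty":0.05,"tz":0,"ax":0,"ay":0,"az":-18},{"jaw":-1,"tx":-0.05,"ty":0.05,"tz":0,"ax":0,"ay":0,"az":-24},{"jaw":-1,"tx":-0.05,"ty":0.05,"tz":0,"ax":0,"ay":0,"az":-24}]'
```

```text
clock: 7.28
position: [0.5119, -0.0714, 0.1202]
ee_rot: [0.001, 0.364, 0.931, -0.0]
contact_force: [-0.1, 2.4, 0.6]
width: 0.0155
gripper_force: 60.2
```

```bash
python3 -m pendant '[{"jaw":-1,"tx":0,"ty":0,"tz":-0.3,"ax":0,"ay":0,"az":0},{"jaw":-1,"tx":0,"ty":0,"tz":-0.5,"ax":0,"ay":0,"az":0},{"jaw":-1,"tx":0,"ty":0,"tz":-0.5,"ax":0,"ay":0,"az":0}]'
```

```text
clock: 7.65
position: [0.5118, -0.0711, 0.114]
ee_rot: [0.0, 0.364, 0.931, 0.0]
contact_force: [1.6, 3.5, -0.2]
width: 0.0152
gripper_force: 60.1
```

```bash
python3 -m pendant '[{"jaw":-1,"tx":0,"ty":0,"tz":-0.15,"ax":0,"ay":0,"az":0},{"jaw":-1,"tx":0,"ty":0,"tz":-0.15,"ax":0,"ay":0,"az":-8},{"jaw":-1,"tx":0,"ty":0,"tz":-0.15,"ax":0,"ay":0,"az":-18},{"jaw":-1,"tx":0,"ty":0,"tz":-0.15,"ax":0,"ay":0,"az":-28},{"jaw":-1,"tx":0,"ty":0,"tz":-0.15,"ax":0,"ay":0,"az":-38},{"jaw":-1,"tx":0,"ty":0,"tz":-0.15,"ax":0,"ay":0,"az":-48},{"jaw":-1,"tx":0,"ty":0,"tz":-0.15,"ax":0,"ay":0,"az":-58},{"jaw":-1,"tx":0,"ty":0,"tz":-0.15,"ax":0,"ay":0,"az":-68},{"jaw":-1,"tx":0,"ty":0,"tz":-0.15,"ax":0,"ay":0,"az":-78},{"jaw":-1,"tx":0,"ty":0,"tz":-0.15,"ax":0,"ay":0,"az":-80}]' 90
python3 -c "
from rig import manip;s=manip.get_state();print(s['moment'],s['qpos'])"
```

```text
clock: 8.9
position: [0.5115, -0.0711, 0.1126]
ee_rot: [-0.0, 0.878, 0.479, 0.0]
contact_force: [0.1, 4.4, 0.9]
width: 0.0147
gripper_force: 88.7
[ 0.98206852 -0.26434332  0.05872649] [-2.72938810e-01  2.86509001e-01  1.81046552e+00  2.01628632e-04
  1.04462442e+00  2.97594610e-01]
```

```bash
python3 -m pendant '[{"jaw":-1,"tx":0,"ty":0,"tz":0,"ax":0,"ay":0,"az":-10},{"jaw":-1,"tx":0,"ty":0,"tz":0,"ax":0,"ay":0,"az":-20},{"jaw":-1,"tx":0,"ty":0,"tz":0,"ax":0,"ay":0,"az":-30},{"jaw":-1,"tx":0,"ty":0,"tz":0,"ax":0,"ay":0,"az":-40},{"jaw":-1,"tx":0,"ty":0,"tz":0,"ax":0,"ay":0,"az":-50},{"jaw":-1,"tx":0,"ty":0,"tz":0,"ax":0,"ay":0,"az":-60},{"jaw":-1,"tx":0,"ty":0,"tz":0,"ax":0,"ay":0,"az":-70},{"jaw":-1,"tx":0,"ty":0,"tz":0,"ax":0,"ay":0,"az":-75},{"jaw":-1,"tx":0,"ty":0,"tz":0,"ax":0,"ay":0,"az":-75}]'
python3 - <<'E'
from h import *
s=manip.get_state();print(s['moment'],s['qpos'][5])
a=dict(np.load("scene0.npz"))["pixels"]
d=manip.get_image("scene");np.savez("s5.npz",**d)
t0=dict(np.load("top0.npz"))["pixels"];t=manip.get_image("top")["pixels"]
f=lambda i:cv2.resize(i,(400,300),interpolation=2)
cv2.imwrite("pics/p5.png",np.vstack([np.hstack([f(a[180:225,265:325]),f(d["pixels"][180:225,265:325])]),np.hstack([f(t0[155:215,305:385]),f(t[155:215,305:385])])]))
E
```

```text
clock: 10.02
position: [0.5117, -0.0709, 0.1127]
ee_rot: [-0.0, 0.988, -0.153, 0.0]
contact_force: [1.4, 4.4, -0.4]
width: 0.015
gripper_force: 88.6
[ 1.14952741 -0.44863396  0.1059983 ] 1.604484409897658
```

View pics/p5.png

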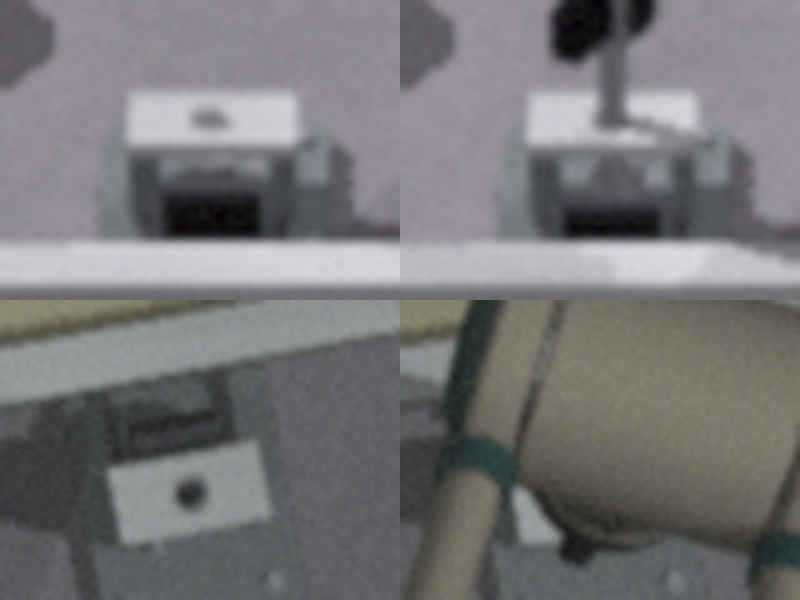

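The pad's top edge moved from crop y≈190 to ≈207, about 2.5 px or 12 mm. The jaw is part-way and the key stands through the hole, so I let go now.

```bash
python3 -m pendant '[{"jaw":1,"tx":0,"ty":0,"tz":0,"ax":0,"ay":0,"az":0},{"jaw":1,"tx":0,"ty":0,"tz":0,"ax":0,"ay":0,"az":0},{"jaw":1,"tx":0,"ty":0,"tz":0,"ax":0,"ay":0,"az":0},{"jaw":1,"tx":0,"ty":0,"tz":0,"ax":0,"ay":0,"az":0},{"jaw":1,"tx":0,"ty":0,"tz":0,"ax":0,"ay":0,"az":0},{"jaw":1,"tx":0,"ty":0,"tz":0,"ax":0,"ay":0,"az":0},{"jaw":1,"tx":0,"ty":0,"tz":0,"ax":0,"ay":0,"az":0},{"jaw":1,"tx":0,"ty":0,"tz":3,"ax":0,"ay":0,"az":0},{"jaw":1,"tx":0,"ty":0,"tz":6,"ax":0,"ay":0,"az":0},{"jaw":1,"tx":0,"ty":0,"tz":6,"ax":0,"ay":0,"az":0}]'
python3 - <<'E'
from h import *
w=manip.get_image("wrist");np.savez("w6.npz",**w);s=manip.get_image("scene");np.savez("s6.npz",**s)
cv2.imwrite("pics/p6.png",np.hstack([w["pixels"][:,140:540],cv2.resize(s["pixels"][150:230,260:340],(400,400),interpolation=2)]))
E
```

```text
clock: 11.38
position: [0.5132, -0.0717, 0.1751]
ee_rot: [0.0, 0.988, -0.154, 0.003]
contact_force: [-1.1, 0.2, 0.0]
width: 0.0851
gripper_force: 0.0
```

View pics/p6.png

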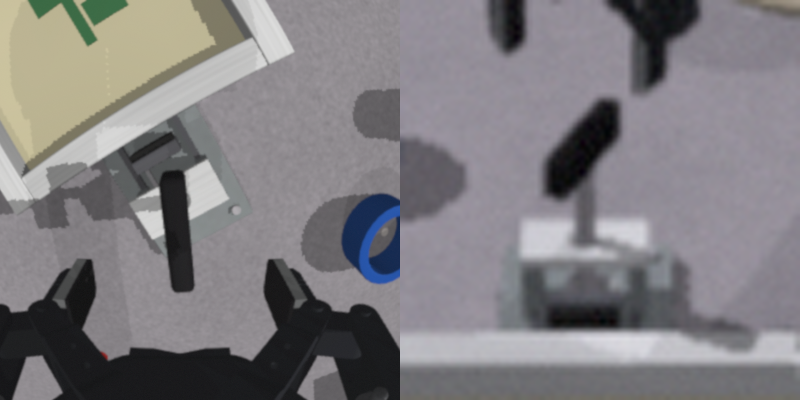

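The key stands in the screw, let go (scene crop: shaft at (585,230)). In the wrist crop the handle runs from (173,172) to (182,290), slightly turned to the tool.

```bash
python3 - <<'E'
from h import *
d=dict(np.load("w6.npz"));im=d["pixels"].astype(int)
m=np.zeros(im.shape[:2],bool);m[165:298,295:340]=im.max(2)[165:298,295:340]<50
p,a,n,R,c=rect(d,m,.145,True);print(p,a,n,R)
s=manip.get_state();q=s["ee_rot"];print(s["position"],s["qpos"][5])
from scipy.spatial.transform import Rotation as Ro
M=Ro.from_quat([*q[1:],q[0]]).as_matrix();ya=np.degrees(np.arctan2(M[1,1],M[0,1]));print("tool y",ya,"x",ya-90,"turn needed mod180",(a-90-ya+90)%180-90)
E
```

```text
[ 0.51777204 -0.07036159] 167.36053488841208 2757 ((514.7626953125, -69.5219497680664), (14.561896324157715, 81.08811950683594), 77.47757720947266)
[ 0.5111505  -0.07111278  0.17256295] 1.6071418176141576
tool y -107.72136261919337 x -197.72136261919337 turn needed mod180 5.081897507605447
```

```bash
python3 -m pendant '[{"jaw":1,"tx":0,"ty":0,"tz":0,"ax":0,"ay":0,"az":10},{"jaw":1,"tx":0,"ty":0,"tz":0,"ax":0,"ay":0,"az":20},{"jaw":1,"tx":0,"ty":0,"tz":0,"ax":0,"ay":0,"az":30},{"jaw":1,"tx":0,"ty":0,"tz":0,"ax":0,"ay":0,"az":40},{"jaw":1,"tx":0,"ty":0,"tz":0,"ax":0,"ay":0,"az":50},{"jaw":1,"tx":0,"ty":0,"tz":0,"ax":0,"ay":0,"az":60},{"jaw":1,"tx":0,"ty":0,"tz":0,"ax":0,"ay":0,"az":70},{"jaw":1,"tx":0,"ty":0,"tz":0,"ax":0,"ay":0,"az":80},{"jaw":1,"tx":0,"ty":0,"tz":0,"ax":0,"ay":0,"az":90},{"jaw":1,"tx":0,"ty":0,"tz":0,"ax":0,"ay":0,"az":95}]'
python3 -m pendant '[{"jaw":1,"tx":0,"ty":0,"tz":0,"ax":0,"ay":0,"az":10},{"jaw":1,"tx":0,"ty":0,"tz":0,"ax":0,"ay":0,"az":20},{"jaw":1,"tx":0,"ty":0,"tz":0,"ax":0,"ay":0,"az":30},{"jaw":1,"tx":0,"ty":0,"tz":0,"ax":0,"ay":0,"az":40},{"jaw":1,"tx":0,"ty":0,"tz":0,"ax":0,"ay":0,"az":50},{"jaw":1,"tx":0,"ty":0,"tz":0,"ax":0,"ay":0,"az":60},{"jaw":1,"tx":0,"ty":0,"tz":0,"ax":0,"ay":0,"az":70},{"jaw":1,"tx":0,"ty":0,"tz":0,"ax":0,"ay":0,"az":80},{"jaw":1,"tx":0,"ty":0,"tz":0,"ax":0,"ay":0,"az":90},{"jaw":1,"tx":0,"ty":0,"tz":0,"ax":0,"ay":0,"az":90}]'
python3 - <<'E'
from h import *
d=manip.get_image("wrist");np.savez("w7.npz",**d);im=d["pixels"].astype(int)
m=np.zeros(im.shape[:2],bool);m[150:300,290:345]=im.max(2)[150:300,290:345]<50
print(rect(d,m,.145,True));s=manip.get_state();q=s["ee_rot"];print(s["position"],s["qpos"][5],np.degrees(np.arctan2(2*q[2]**2-1,2*q[1]*q[2])))
E
```

```text
clock: 12.72
position: [0.5104, -0.0709, 0.1712]
ee_rot: [-0.001, 0.78, 0.626, -0.001]
contact_force: [-0.4, 1.3, 0.1]
width: 0.0858
gripper_force: 0.0
clock: 13.98
position: [0.5106, -0.071, 0.1715]
ee_rot: [-0.001, 0.112, 0.994, 0.0]
contact_force: [0.2, 0.2, 0.3]
width: 0.0855
gripper_force: 0.0
(array([ 0.50330632, -0.06713745]), np.float64(-12.308510668816362), 2866, ((506.936279296875, -64.64408874511719), (21.053302764892578, 79.99949645996094), 77.00777435302734), array([321.15038381, 230.57711096]))
[ 0.51074367 -0.07101984  0.1716821 ] -1.6189107980785524 77.1015432147206
```

```bash
python3 -m pendant '[{"jaw":1,"tx":0,"ty":0,"tz":-3,"ax":0,"ay":0,"az":0},{"jaw":1,"tx":0,"ty":0,"tz":-5,"ax":0,"ay":0,"az":0},{"jaw":1,"tx":0,"ty":0,"tz":-5.9,"ax":0,"ay":0,"az":0},{"jaw":-1,"tx":0,"ty":0,"tz":-5.9,"ax":0,"ay":0,"az":0},{"jaw":-1,"tx":0,"ty":0,"tz":-5.9,"ax":0,"ay":0,"az":0},{"jaw":-1,"tx":0,"ty":0,"tz":-5.9,"ax":0,"ay":0,"az":0},{"jaw":-1,"tx":0,"ty":0,"tz":-5.9,"ax":0,"ay":0,"az":0},{"jaw":-1,"tx":0,"ty":0,"tz":-5.9,"ax":0,"ay":0,"az":0},{"jaw":-1,"tx":0,"ty":0,"tz":-5.9,"ax":0,"ay":0,"az":0},{"jaw":-1,"tx":0,"ty":0,"tz":-5.9,"ax":0,"ay":0,"az":0}]' 90
python3 -c "
from rig import manip;s=manip.get_state();print(s['moment'],s['qpos'][5],s['effort'][5])"
```

```text
clock: 15.28
position: [0.512, -0.0711, 0.1146]
ee_rot: [0.001, 0.111, 0.994, 0.0]
contact_force: [-0.4, 1.1, 5.7]
width: 0.0146
gripper_force: 87.9
[ 0.33771704  0.05898803 -0.00879635] -1.6218793765345534 -0.0026981088740285486
```

```bash
python3 -m pendant '[{"jaw":-1,"tx":0,"ty":0,"tz":0,"ax":0,"ay":0,"az":-10},{"jaw":-1,"tx":0,"ty":0,"tz":0,"ax":0,"ay":0,"az":-20},{"jaw":-1,"tx":0,"ty":0,"tz":0,"ax":0,"ay":0,"az":-30},{"jaw":-1,"tx":0,"ty":0,"tz":0,"ax":0,"ay":0,"az":-40},{"jaw":-1,"tx":0,"ty":0,"tz":0,"ax":0,"ay":0,"az":-50},{"jaw":-1,"tx":0,"ty":0,"tz":0,"ax":0,"ay":0,"az":-60},{"jaw":-1,"tx":0,"ty":0,"tz":0,"ax":0,"ay":0,"az":-70},{"jaw":-1,"tx":0,"ty":0,"tz":0,"ax":0,"ay":0,"az":-75}]'
python3 -c "
from rig import manip;s=manip.get_state();print(s['moment'],s['qpos'][5],s['effort'][5])"
```

```text
clock: 16.27
position: [0.5116, -0.071, 0.1146]
ee_rot: [0.0, 0.694, 0.72, 0.0]
contact_force: [-1.6, 1.9, 6.4]
width: 0.0146
gripper_force: 88.3
[0.33521152 0.24813633 0.11551291] -0.3098570429341879 -0.2838691882789135
```

```bash
python3 -m pendant '[{"jaw":-1,"tx":0,"ty":0,"tz":0,"ax":0,"ay":0,"az":-10},{"jaw":-1,"tx":0,"ty":0,"tz":0,"ax":0,"ay":0,"az":-20},{"jaw":-1,"tx":0,"ty":0,"tz":0,"ax":0,"ay":0,"az":-30},{"jaw":-1,"tx":0,"ty":0,"tz":0,"ax":0,"ay":0,"az":-40},{"jaw":-1,"tx":0,"ty":0,"tz":0,"ax":0,"ay":0,"az":-45}]'
python3 -c "
from rig import manip;s=manip.get_state();print(s['moment'],s['qpos'][5],s['effort'][5])"
```

```text
clock: 16.9
position: [0.5115, -0.0707, 0.1146]
ee_rot: [-0.0, 0.917, 0.4, 0.0]
contact_force: [-0.9, 2.5, 6.4]
width: 0.0146
gripper_force: 88.3
[0.53325965 0.27512043 0.17483933] 0.4755996154265928 -0.2837327588349581
```

```bash
python3 -m pendant '[{"jaw":-1,"tx":0,"ty":0,"tz":0,"ax":0,"ay":0,"az":-10},{"jaw":-1,"tx":0,"ty":0,"tz":0,"ax":0,"ay":0,"az":-20},{"jaw":-1,"tx":0,"ty":0,"tz":0,"ax":0,"ay":0,"az":-20}]'
python3 -c "
from rig import manip;s=manip.get_state();print(s['moment'],s['qpos'][5],s['effort'][5])"
```

```text
clock: 17.27
position: [0.5116, -0.0706, 0.1146]
ee_rot: [-0.0, 0.972, 0.235, 0.0]
contact_force: [-1.4, 2.3, 6.3]
width: 0.0146
gripper_force: 88.3
[0.54851077 0.2295525  0.12088483] 0.8222734465242242 0.42422099970281124
```

Not stalled yet; keep going in small steps.

```bash
python3 -m pendant '[{"jaw":-1,"tx":0,"ty":0,"tz":0,"ax":0,"ay":0,"az":-8},{"jaw":-1,"tx":0,"ty":0,"tz":0,"ax":0,"ay":0,"az":-16},{"jaw":-1,"tx":0,"ty":0,"tz":0,"ax":0,"ay":0,"az":-20},{"jaw":-1,"tx":0,"ty":0,"tz":0,"ax":0,"ay":0,"az":-20}]'
python3 -c "
from rig import manip;s=manip.get_state();print(s['moment'],s['qpos'][5],s['effort'][5])"
```

```text
clock: 17.77
position: [0.5118, -0.0705, 0.1146]
ee_rot: [-0.0, 0.998, 0.065, 0.0]
contact_force: [-0.6, 3.2, 6.4]
width: 0.0151
gripper_force: 89.4
[0.79788957 0.06293922 1.29523195] 1.1677663092714214 1.4054591953754425
```

```bash
python3 -m pendant '[{"jaw":-1,"tx":0,"ty":0,"tz":0,"ax":0,"ay":0,"az":-8},{"jaw":-1,"tx":0,"ty":0,"tz":0,"ax":0,"ay":0,"az":-15},{"jaw":-1,"tx":0,"ty":0,"tz":0,"ax":0,"ay":0,"az":-15}]'
python3 - <<'E'
from h import *
s=manip.get_state();print(s['moment'],s['qpos'][5],s['effort'][5],s["contact_force"])
d=manip.get_image("scene")["pixels"]
for f in("scene0","s6"):print(cv2.cvtColor(dict(np.load(f+".npz"))["pixels"],6)[204:218,290:303].mean(1).astype(int))
print(cv2.cvtColor(d,6)[204:218,290:303].mean(1).astype(int))
E
```

```text
clock: 18.15
position: [0.5118, -0.0707, 0.1146]
ee_rot: [-0.0, 0.998, -0.068, 0.0]
contact_force: [-0.6, 1.7, 6.0]
width: 0.0147
gripper_force: 88.9
[ 0.59572553  0.151036   -0.17104125] 1.433815484045427 0.009207063994836062 [-0.63842837  1.74746319  5.97054918]
[123 104  84  79  66  41  27  16  15  15  14  57 158 206]
[113 108 105  99  91  84  69  44  29  22  16  57 158 203]
[115 111  99  91  84  78  79  82  69  47  30  60 159 205]
```

```bash
python3 -m pendant '[{"jaw":-1,"tx":0,"ty":0,"tz":0,"ax":0,"ay":0,"az":-6},{"jaw":-1,"tx":0,"ty":0,"tz":0,"ax":0,"ay":0,"az":-6}]'
python3 -c "
from rig import manip;s=manip.get_state();print(s['moment'],s['qpos'][5],s['effort'][5],s['width'])"
python3 -m pendant '[{"jaw":-1,"tx":0,"ty":0,"tz":0,"ax":0,"ay":0,"az":-6},{"jaw":-1,"tx":0,"ty":0,"tz":0,"ax":0,"ay":0,"az":-6}]'
python3 -c "
from rig import manip;s=manip.get_state();print(s['moment'],s['qpos'][5],s['effort'][5],s['width'])"
```

```text
clock: 18.45
position: [0.5118, -0.0706, 0.1146]
ee_rot: [-0.001, 0.993, -0.12, 0.0]
contact_force: [-1.1, 1.7, 6.8]
width: 0.0148
gripper_force: 88.9
[ 0.63476614  0.16923737 -0.03660964] 1.5380128159360114 0.1335740089416504 0.01480571113209067
clock: 18.7
position: [0.512, -0.071, 0.1146]
ee_rot: [-0.0, 0.985, -0.172, 0.001]
contact_force: [0.1, 0.6, 5.6]
width: 0.0149
gripper_force: 88.8
[ 0.38740197  0.07831485 -0.00892544] 1.6426776144836364 0.1500481367111206 0.01485896078215806
```

```bash
python3 -m pendant '[{"jaw":-1,"tx":0,"ty":0,"tz":0,"ax":0,"ay":0,"az":-5},{"jaw":-1,"tx":0,"ty":0,"tz":0,"ax":0,"ay":0,"az":-5}]'|grep width
python3 -c "
from rig import manip;s=manip.get_state();print(s['moment'],s['qpos'][5],s['effort'][5],s['width'])"
python3 -m pendant '[{"jaw":-1,"tx":0,"ty":0,"tz":0,"ax":0,"ay":0,"az":-5},{"jaw":-1,"tx":0,"ty":0,"tz":0,"ax":0,"ay":0,"az":-5}]'|grep width
python3 - <<'E'
from h import *
s=manip.get_state();print(s['moment'],s['qpos'][5],s['effort'][5],s['width'])
d=manip.get_image("scene");w=manip.get_image("wrist");np.savez("s8.npz",**d);np.savez("w8.npz",**w)
g=cv2.cvtColor(d["pixels"],6);print(g[204:218,290:303].mean(1).astype(int))
cv2.imwrite("pics/p8.png",np.hstack([w["pixels"][:,120:520],cv2.resize(d["pixels"][150:230,260:340],(400,400),interpolation=2)]))
E
```

```text
width: 0.0147
[0.22136256 0.03420217 0.02535314] 1.7298435637353256 0.12653255369514227 0.014659127947766712
width: 0.0151
[0.29366557 0.02891579 0.00771245] 1.8171587525562938 0.12659495696425438 0.015057137480050867
[116 111 100  92  83  78  81  83  68  46  30  59 159 208]
```

View pics/p8.png

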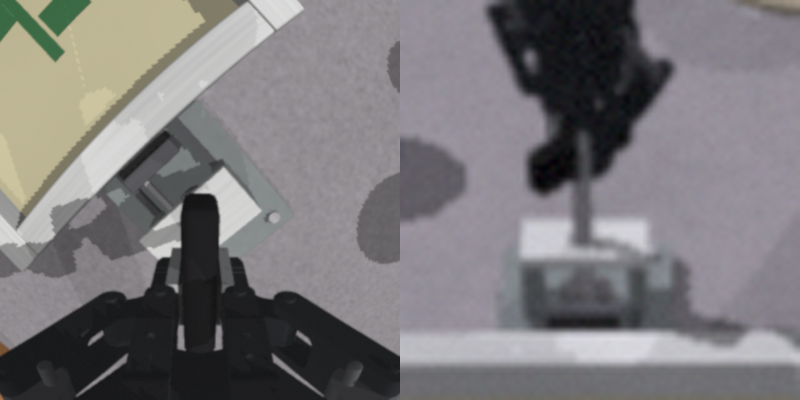

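The scene crop shows the shaft still through the plate, at (582,235). In the wrist crop the dark pad is at (150,155), close to the frame. I check the handle height and the gap with depth.

```bash
python3 - <<'E'
from h import *
def cloud(d):
    v,u=np.mgrid[0:400,0:640];x=(u-d["cx"])/d["fx"];y=(v-d["cy"])/d["fy"];r=np.hypot(x,y)+1e-9
    c=np.stack([x*np.sin(r)/r,y*np.sin(r)/r,np.cos(r)],-1);c=c/c[...,2:]*d["depth"][...,None]
    return c@d["pose"][:3,:3].T+d["pose"][:3,3]
for f in("w6","w8"):
    d=dict(np.load(f+".npz"));P=cloud(d);im=d["pixels"];g=im.max(2)
    if f=="w8": print("handle top z",[P[v,320].round(4) for v in(200,215,230,245)])
    else: print("handle top z",[P[v,316].round(4) for v in(180,200,220,245)])
    # press frame: x axis from frame-edge fit of points with z~.042
    A=(d["depth"]>0)&(abs(P[...,2]-.063)<.003)&(g>150)&(np.hypot(P[...,0]-.511,P[...,1]+.071)<.06)
    R=cv2.minAreaRect((P[A][:,:2]*1000).astype(np.float32));print("plate",R)
    a=np.radians(9.5)
    for a in(np.radians(8),):
        ex=np.array([np.cos(a),np.sin(a)]);ey=np.array([-ex[1],ex[0]])
        X=(P[...,:2]-[.511,-.071])@ex;Y=(P[...,:2]-[.511,-.071])@ey
        for x0 in np.arange(.02,.08,.003):
            m=(abs(X-x0)<.0015)&(abs(Y)<.012)&(d["depth"]>0)
            if m.sum()>3: print(round(x0,3),m.sum(),"z %.3f bright %d"%(np.median(P[m][:,2]),np.median(g[m])),end=" | ")
    print()
E
```

```text
handle top z [array([ 0.5474, -0.0795,  0.1426]), array([ 0.5366, -0.076 ,  0.1452]), array([ 0.5241, -0.0719,  0.1435]), array([ 0.509 , -0.067 ,  0.1454])]
plate ((510.5860900878906, -68.91822052001953), (40.53656005859375, 78.3914566040039), 12.12979507446289)
0.02 214 z 0.144 bright 34 | 0.023 817 z 0.268 bright 28 | 0.026 850 z 0.270 bright 27 | 0.029 201 z 0.144 bright 34 | 0.032 106 z 0.144 bright 34 | 0.035 112 z 0.144 bright 33 | 0.038 234 z 0.125 bright 35 | 0.041 87 z 0.049 bright 92 | 0.044 94 z 0.048 bright 91 | 0.047 102 z 0.048 bright 63 | 0.05 91 z 0.044 bright 37 | 0.053 133 z 0.039 bright 38 | 0.056 75 z 0.012 bright 84 | 0.059 72 z 0.011 bright 90 | 0.062 68 z 0.011 bright 122 | 0.065 74 z 0.013 bright 148 | 0.068 83 z 0.041 bright 207 | 0.071 88 z 0.041 bright 195 | 0.074 92 z 0.041 bright 192 | 0.077 86 z 0.041 bright 196 | 
handle top z [array([ 0.5461, -0.0902,  0.1333]), array([ 0.5435, -0.0887,  0.1431]), array([ 0.5385, -0.0859,  0.1446]), array([ 0.5331, -0.0828,  0.1453])]
plate ((510.6383361816406, -69.04034423828125), (40.30126190185547, 78.49030303955078), 11.793391227722168)
0.02 2087 z 0.188 bright 32 | 0.023 1838 z 0.196 bright 31 | 0.026 920 z 0.202 bright 31 | 0.029 123 z 0.012 bright 85 | 0.032 102 z 0.011 bright 103 | 0.035 107 z 0.011 bright 126 | 0.038 103 z 0.012 bright 126 | 0.041 105 z 0.011 bright 126 | 0.044 34 z 0.012 bright 106 | 0.047 131 z 0.048 bright 92 | 0.05 146 z 0.048 bright 92 | 0.053 149 z 0.048 bright 88 | 0.056 150 z 0.048 bright 83 | 0.059 143 z 0.045 bright 36 | 0.062 135 z 0.044 bright 39 | 0.065 137 z 0.038 bright 106 | 0.068 138 z 0.041 bright 212 | 0.071 144 z 0.041 bright 211 | 0.074 138 z 0.041 bright 212 | 0.077 138 z 0.041 bright 215 |
```

```bash
cat >> h.py <<'E'
def cloud(d):
    v,u=np.mgrid[0:400,0:640];x=(u-d["cx"])/d["fx"];y=(v-d["cy"])/d["fy"];r=np.hypot(x,y)+1e-9
    c=np.stack([x*np.sin(r)/r,y*np.sin(r)/r,np.cos(r)],-1);c=c/c[...,2:]*d["depth"][...,None]
    return c@d["pose"][:3,:3].T+d["pose"][:3,3]
def prof(d):
    P=cloud(d);g=d["pixels"].max(2);a=np.radians(12)
    ex=np.array([np.cos(a),np.sin(a)]);ey=np.array([-ex[1],ex[0]])
    X=(P[...,:2]-[.5106,-.069])@ex;Y=(P[...,:2]-[.5106,-.069])@ey
    for x0 in np.arange(.044,.071,.001):
        m=(abs(X-x0)<.0005)&(abs(Y)<.012)&(d["depth"]>0)
        if m.sum()>3: print("%.3f z %.3f min %.3f b %d"%(x0,np.median(P[m][:,2]),P[m][:,2].min(),np.median(g[m])),end=" | ")
    print()
E
python3 - <<'E'
from h import *
for f in("w6","w8"): prof(dict(np.load(f+".npz")))
E
```

```text
0.044 z 0.048 min 0.047 b 92 | 0.045 z 0.049 min 0.047 b 90 | 0.046 z 0.048 min 0.047 b 83 | 0.047 z 0.048 min 0.042 b 63 | 0.048 z 0.044 min 0.043 b 37 | 0.049 z 0.044 min 0.043 b 34 | 0.050 z 0.044 min 0.044 b 37 | 0.051 z 0.045 min 0.043 b 38 | 0.052 z 0.044 min 0.043 b 37 | 0.053 z 0.035 min 0.010 b 34 | 0.054 z 0.012 min 0.010 b 76 | 0.055 z 0.011 min 0.010 b 83 | 0.056 z 0.011 min 0.010 b 84 | 0.057 z 0.012 min 0.011 b 84 | 0.058 z 0.012 min 0.010 b 83 | 0.059 z 0.011 min 0.009 b 84 | 0.060 z 0.012 min 0.010 b 84 | 0.061 z 0.011 min 0.010 b 84 | 0.062 z 0.011 min 0.011 b 89 | 0.063 z 0.011 min 0.010 b 106 | 0.064 z 0.011 min 0.010 b 121 | 0.065 z 0.040 min 0.010 b 151 | 0.066 z 0.041 min 0.039 b 184 | 0.067 z 0.041 min 0.041 b 205 | 0.068 z 0.041 min 0.039 b 210 | 0.069 z 0.041 min 0.041 b 211 | 0.070 z 0.042 min 0.040 b 209 | 
0.045 z 0.047 min 0.047 b 111 | 0.046 z 0.048 min 0.047 b 89 | 0.047 z 0.048 min 0.047 b 92 | 0.048 z 0.049 min 0.047 b 92 | 0.049 z 0.048 min 0.047 b 92 | 0.050 z 0.048 min 0.047 b 92 | 0.051 z 0.048 min 0.047 b 93 | 0.052 z 0.048 min 0.047 b 94 | 0.053 z 0.049 min 0.046 b 94 | 0.054 z 0.048 min 0.047 b 92 | 0.055 z 0.049 min 0.047 b 90 | 0.056 z 0.048 min 0.047 b 83 | 0.057 z 0.048 min 0.043 b 58 | 0.058 z 0.044 min 0.042 b 35 | 0.059 z 0.045 min 0.043 b 35 | 0.060 z 0.044 min 0.043 b 38 | 0.061 z 0.045 min 0.043 b 39 | 0.062 z 0.045 min 0.042 b 39 | 0.063 z 0.044 min 0.012 b 50 | 0.064 z 0.011 min 0.010 b 68 | 0.065 z 0.032 min -0.001 b 115 | 0.066 z 0.041 min -0.001 b 185 | 0.067 z 0.041 min 0.040 b 209 | 0.068 z 0.041 min 0.040 b 214 | 0.069 z 0.041 min 0.039 b 214 | 0.070 z 0.041 min 0.040 b 213 |
```

```bash
python3 - <<'E'
from h import *
for f,u0 in(("w6",316),("w7",321),("w8",320)):
    d=dict(np.load(f+".npz"));P=cloud(d);m=d["pixels"].max(2)<50
    q=P[180:300,u0-6:u0+7][m[180:300,u0-6:u0+7]];q=q[(q[:,2]>.12)&(q[:,2]<.17)]
    print(f,len(q),np.percentile(q[:,2],[10,50,90]).round(4),q.min(0).round(3),q.max(0).round(3))
E
python3 -m pendant '[{"jaw":-1,"tx":0,"ty":0,"tz":-0.2,"ax":0,"ay":0,"az":-5},{"jaw":-1,"tx":0,"ty":0,"tz":-0.2,"ax":0,"ay":0,"az":-10},{"jaw":-1,"tx":0,"ty":0,"tz":-0.2,"ax":0,"ay":0,"az":-10}]'
python3 -c "
from rig import manip;s=manip.get_state();print(s['moment'],s['qpos'][5],s['effort'][5],s['width'])"
```

```text
w6 1397 [0.1434 0.1443 0.1451] [ 0.475 -0.083  0.141] [ 0.549 -0.055  0.146]
w7 1457 [0.1435 0.1443 0.1451] [ 0.472 -0.081  0.142] [ 0.546 -0.057  0.146]
w8 1361 [0.1385 0.1441 0.145 ] [ 0.508 -0.092  0.122] [ 0.547 -0.067  0.146]
clock: 19.68
position: [0.5123, -0.0707, 0.1144]
ee_rot: [-0.001, 0.94, -0.34, 0.001]
contact_force: [-2.2, 2.8, 17.8]
width: 0.0147
gripper_force: 90.7
[0.78427559 0.66682549 0.05525206] 1.9914830974861224 0.20161349326372147 0.014696411151283445
```

```bash
python3 -m pendant '[{"jaw":-1,"tx":0,"ty":0,"tz":0.2,"ax":0,"ay":0,"az":-6},{"jaw":-1,"tx":0,"ty":0,"tz":0.2,"ax":0,"ay":0,"az":-12},{"jaw":-1,"tx":0,"ty":0,"tz":0.2,"ax":0,"ay":0,"az":-12}]'
python3 - <<'E'
from h import *
s=manip.get_state();print(s['moment'],s['qpos'][5],s['effort'][5],s['width'])
w=manip.get_image("wrist");np.savez("w9.npz",**w);prof(w)
E
```

```text
clock: 20.05
position: [0.5121, -0.0706, 0.1146]
ee_rot: [-0.001, 0.9, -0.436, 0.0]
contact_force: [-0.4, 2.5, 6.0]
width: 0.0148
gripper_force: 89.0
[0.64109305 0.01642579 0.15519683] 2.2008435111795266 0.2656899020075798 0.01480582782831224
0.044 z 0.188 min 0.010 b 45 | 0.045 z 0.190 min 0.010 b 43 | 0.046 z 0.184 min 0.010 b 47 | 0.047 z 0.187 min 0.011 b 38 | 0.048 z 0.189 min 0.047 b 37 | 0.049 z 0.190 min 0.047 b 37 | 0.050 z 0.191 min 0.047 b 37 | 0.051 z 0.193 min 0.047 b 37 | 0.052 z 0.190 min 0.047 b 38 | 0.053 z 0.050 min 0.047 b 85 | 0.054 z 0.049 min 0.047 b 90 | 0.055 z 0.049 min 0.047 b 90 | 0.056 z 0.049 min 0.046 b 88 | 0.057 z 0.048 min 0.047 b 80 | 0.058 z 0.048 min 0.044 b 61 | 0.059 z 0.044 min 0.043 b 39 | 0.060 z 0.044 min 0.043 b 36 | 0.061 z 0.044 min 0.043 b 38 | 0.062 z 0.044 min 0.043 b 38 | 0.063 z 0.045 min 0.043 b 41 | 0.064 z 0.044 min 0.040 b 62 | 0.065 z 0.040 min 0.037 b 113 | 0.066 z 0.041 min 0.039 b 181 | 0.067 z 0.041 min 0.040 b 207 | 0.068 z 0.041 min 0.040 b 212 | 0.069 z 0.042 min 0.039 b 213 | 0.070 z 0.042 min 0.040 b 211 |
```

```bash
python3 -m pendant '[{"jaw":-1,"tx":0,"ty":0,"tz":0,"ax":0,"ay":0,"az":-4},{"jaw":-1,"tx":0,"ty":0,"tz":0,"ax":0,"ay":0,"az":-4}]' |grep -v pos
python3 - <<'E'
from h import *
s=manip.get_state();print(s['moment'],s['qpos'][5],s['effort'][5],s['width'])
E
python3 -m pendant '[{"jaw":-1,"tx":0,"ty":0,"tz":0,"ax":0,"ay":0,"az":-3},{"jaw":-1,"tx":0,"ty":0,"tz":0,"ax":0,"ay":0,"az":-3}]' |grep -v pos
python3 - <<'E'
from h import *
s=manip.get_state();print(s['moment'],s['qpos'][5],s['effort'][5],s['width'])
w=manip.get_image("wrist");np.savez("w9.npz",**w);prof(w)
E
```

```text
clock: 20.35
ee_rot: [-0.001, 0.884, -0.468, 0.0]
contact_force: [0.4, 1.8, 5.2]
width: 0.0146
gripper_force: 89.0
[ 0.55315953 -0.03909999  0.14136091] 2.2704575044662176 0.22570686880499125 0.014645435996056753
clock: 20.6
ee_rot: [-0.001, 0.871, -0.49, 0.0]
contact_force: [-0.2, 2.4, 6.1]
width: 0.0146
gripper_force: 89.0
[0.54531335 0.03920928 0.14932168] 2.3226770446901983 0.20664721727371216 0.014619290034615416
0.044 z 0.193 min 0.009 b 45 | 0.045 z 0.194 min 0.010 b 45 | 0.046 z 0.195 min 0.010 b 50 | 0.047 z 0.183 min 0.010 b 57 | 0.048 z 0.193 min 0.046 b 46 | 0.049 z 0.194 min 0.047 b 44 | 0.050 z 0.198 min 0.047 b 44 | 0.051 z 0.197 min 0.047 b 43 | 0.052 z 0.198 min 0.047 b 39 | 0.053 z 0.200 min 0.047 b 39 | 0.054 z 0.199 min 0.047 b 38 | 0.055 z 0.201 min 0.047 b 38 | 0.056 z 0.201 min 0.047 b 38 | 0.057 z 0.202 min 0.047 b 38 | 0.058 z 0.202 min 0.047 b 38 | 0.059 z 0.205 min 0.043 b 38 | 0.060 z 0.202 min 0.043 b 37 | 0.061 z 0.200 min 0.043 b 37 | 0.062 z 0.201 min 0.043 b 37 | 0.063 z 0.202 min 0.043 b 38 | 0.064 z 0.045 min 0.043 b 62 | 0.065 z 0.043 min 0.040 b 104 | 0.066 z 0.041 min 0.040 b 164 | 0.067 z 0.042 min 0.040 b 200 | 0.068 z 0.042 min 0.040 b 210 | 0.069 z 0.042 min 0.041 b 210 | 0.070 z 0.041 min 0.040 b 209 |
```

```bash
python3 -m pendant '[{"jaw":-1,"tx":0,"ty":0,"tz":0,"ax":0,"ay":0,"az":-4},{"jaw":-1,"tx":0,"ty":0,"tz":0,"ax":0,"ay":0,"az":-6},{"jaw":-1,"tx":0,"ty":0,"tz":0,"ax":0,"ay":0,"az":-6}]' |grep cloc
python3 - <<'E'
from h import *
s=manip.get_state();print(s['moment'],s['qpos'][5],s['effort'][5],s['width'])
E
python3 -m pendant '[{"jaw":-1,"tx":0,"ty":0,"tz":0,"ax":0,"ay":0,"az":-4},{"jaw":-1,"tx":0,"ty":0,"tz":0,"ax":0,"ay":0,"az":-4}]' |grep cloc
python3 - <<'E'
from h import *
s=manip.get_state();print(s['moment'],s['qpos'][5],s['effort'][5],s['width'])
E
```

```text
clock: 21.02
[ 0.58980861 -0.03742713  0.27542363] 2.4268356784977594 0.35059796646237373 0.014642371110781392
clock: 21.28
[ 0.63171792 -0.06633094  0.51715465] 2.4962223658599654 0.6171048246324062 0.014543240533140432
```

```bash
python3 -m pendant '[{"jaw":-1,"tx":0,"ty":0,"tz":0,"ax":0,"ay":0,"az":-3},{"jaw":-1,"tx":0,"ty":0,"tz":0,"ax":0,"ay":0,"az":-3},{"jaw":-1,"tx":0,"ty":0,"tz":0,"ax":0,"ay":0,"az":-3}]' |grep cloc
python3 - <<'E'
from h import *
s=manip.get_state();print(s['moment'],s['qpos'],s['effort'][5],s['width'],s["position"])
d=manip.get_image("scene");np.savez("s9.npz",**d);print(cv2.cvtColor(d["pixels"],6)[204:218,290:303].mean(1).astype(int))
E
```

```text
clock: 21.65
[ 0.7074978  -0.05404807  0.79721937] [-2.72362689e-01  2.84442958e-01  1.80786116e+00  9.67089556e-04
  1.04809742e+00  2.54765043e+00] 0.7538040541112423 0.014606610567352483 [ 0.51204616 -0.07064301  0.1145399 ]
[115 109 101  93  85  77  72  73  74  58  37  60 160 209]
```

```bash
python3 -m pendant '[{"jaw":-1,"tx":0,"ty":0,"tz":0,"ax":0,"ay":0,"az":6},{"jaw":1,"tx":0,"ty":0,"tz":0,"ax":0,"ay":0,"az":6},{"jaw":1,"tx":0,"ty":0,"tz":0,"ax":0,"ay":0,"az":6},{"jaw":1,"tx":0,"ty":0,"tz":0,"ax":0,"ay":0,"az":6},{"jaw":1,"tx":0,"ty":0,"tz":0,"ax":0,"ay":0,"az":6},{"jaw":1,"tx":0,"ty":0,"tz":0,"ax":0,"ay":0,"az":6},{"jaw":1,"tx":0,"ty":0,"tz":0,"ax":0,"ay":0,"az":6},{"jaw":1,"tx":0,"ty":0,"tz":3,"ax":0,"ay":0,"az":6},{"jaw":1,"tx":0,"ty":0,"tz":6,"ax":0,"ay":0,"az":6},{"jaw":1,"tx":0,"ty":0,"tz":6,"ax":0,"ay":0,"az":6}]'
python3 - <<'E'
from h import *
s=manip.get_state();q=s["ee_rot"];print(s['qpos'][5],s["position"],"tool y",np.degrees(np.arctan2(2*q[2]**2-1,2*q[1]*q[2])))
d=manip.get_image("wrist");np.savez("w10.npz",**d);prof(d);cv2.imwrite("pics/w10.png",d["pixels"])
im=d["pixels"].astype(int);m=np.zeros(im.shape[:2],bool);m[150:300,285:350]=im.max(2)[150:300,285:350]<50
print(rect(d,m,.145,True))
E
```

```text
clock: 22.95
position: [0.5132, -0.0717, 0.1761]
ee_rot: [-0.001, 0.84, -0.543, 0.003]
contact_force: [-0.7, -0.2, -1.0]
width: 0.0854
gripper_force: 0.0
2.4449454736935015 [ 0.51322098 -0.07167043  0.17613461] tool y -155.7258279779598
0.044 z 0.218 min 0.010 b 29 | 0.045 z 0.220 min 0.011 b 33 | 0.046 z 0.225 min 0.010 b 45 | 0.047 z 0.214 min 0.010 b 63 | 0.048 z 0.224 min 0.012 b 74 | 0.049 z 0.224 min 0.046 b 92 | 0.050 z 0.224 min 0.047 b 80 | 0.051 z 0.225 min 0.047 b 79 | 0.052 z 0.237 min 0.046 b 41 | 0.053 z 0.237 min 0.046 b 48 | 0.054 z 0.236 min 0.047 b 48 | 0.055 z 0.239 min 0.047 b 48 | 0.056 z 0.239 min 0.047 b 49 | 0.057 z 0.238 min 0.047 b 58 | 0.058 z 0.263 min 0.047 b 42 | 0.059 z 0.265 min 0.044 b 32 | 0.060 z 0.264 min 0.044 b 32 | 0.061 z 0.260 min 0.043 b 36 | 0.062 z 0.254 min 0.044 b 37 | 0.063 z 0.251 min 0.043 b 37 | 0.064 z 0.255 min 0.043 b 37 | 0.065 z 0.262 min 0.040 b 37 | 0.066 z 0.260 min 0.040 b 37 | 0.067 z 0.262 min 0.040 b 37 | 0.068 z 0.262 min 0.040 b 37 | 0.069 z 0.260 min 0.041 b 37 | 0.070 z 0.262 min 0.040 b 38 | 
(array([ 0.51403063, -0.07481033]), np.float64(122.20592415491726), 2780, ((512.4506225585938, -72.15483093261719), (14.87534236907959, 80.8187255859375), 32.49365234375), array([319.33453237, 229.40899281]))
```

```bash
python3 -m pendant '[{"jaw":1,"tx":0,"ty":0,"tz":0,"ax":0,"ay":0,"az":10},{"jaw":1,"tx":0,"ty":0,"tz":0,"ax":0,"ay":0,"az":20},{"jaw":1,"tx":0,"ty":0,"tz":0,"ax":0,"ay":0,"az":30},{"jaw":1,"tx":0,"ty":0,"tz":0,"ax":0,"ay":0,"az":40},{"jaw":1,"tx":0,"ty":0,"tz":0,"ax":0,"ay":0,"az":50},{"jaw":1,"tx":0,"ty":0,"tz":0,"ax":0,"ay":0,"az":60},{"jaw":1,"tx":0,"ty":0,"tz":0,"ax":0,"ay":0,"az":70},{"jaw":1,"tx":0,"ty":0,"tz":0,"ax":0,"ay":0,"az":80},{"jaw":1,"tx":0,"ty":0,"tz":0,"ax":0,"ay":0,"az":90},{"jaw":1,"tx":0,"ty":0,"tz":0,"ax":0,"ay":0,"az":98}]' | grep clock
python3 -m pendant '[{"jaw":1,"tx":0,"ty":0,"tz":0,"ax":0,"ay":0,"az":10},{"jaw":1,"tx":0,"ty":0,"tz":0,"ax":0,"ay":0,"az":20},{"jaw":1,"tx":0,"ty":0,"tz":0,"ax":0,"ay":0,"az":30},{"jaw":1,"tx":0,"ty":0,"tz":0,"ax":0,"ay":0,"az":40},{"jaw":1,"tx":0,"ty":0,"tz":0,"ax":0,"ay":0,"az":50},{"jaw":1,"tx":0,"ty":0,"tz":0,"ax":0,"ay":0,"az":60},{"jaw":1,"tx":0,"ty":0,"tz":0,"ax":0,"ay":0,"az":70},{"jaw":1,"tx":0,"ty":0,"tz":0,"ax":0,"ay":0,"az":80},{"jaw":1,"tx":0,"ty":0,"tz":0,"ax":0,"ay":0,"az":90},{"jaw":1,"tx":0,"ty":0,"tz":0,"ax":0,"ay":0,"az":90}]'
python3 - <<'E'
from h import *
s=manip.get_state();q=s["ee_rot"];print(s['qpos'][5],s["position"],"tool y",np.degrees(np.arctan2(2*q[2]**2-1,2*q[1]*q[2])))
d=manip.get_image("wrist");np.savez("w11.npz",**d);prof(d)
im=d["pixels"].astype(int);m=np.zeros(im.shape[:2],bool);m[150:300,285:350]=im.max(2)[150:300,285:350]<50
print(rect(d,m,.145,True))
E
```

```text
clock: 24.25
clock: 25.5
position: [0.5106, -0.071, 0.1725]
ee_rot: [-0.001, 0.484, 0.875, -0.0]
contact_force: [0.1, 0.3, -0.8]
width: 0.085
gripper_force: 0.0
-0.8343965870666146 [ 0.51063518 -0.07095171  0.1725298 ] tool y 32.155525897169824
0.044 z 0.012 min 0.010 b 122 | 0.045 z 0.012 min 0.011 b 121 | 0.046 z 0.022 min 0.010 b 63 | 0.047 z 0.032 min 0.010 b 53 | 0.048 z 0.048 min 0.011 b 65 | 0.049 z 0.049 min 0.046 b 82 | 0.050 z 0.049 min 0.047 b 83 | 0.051 z 0.049 min 0.046 b 84 | 0.052 z 0.048 min 0.047 b 84 | 0.053 z 0.049 min 0.047 b 85 | 0.054 z 0.048 min 0.047 b 85 | 0.055 z 0.048 min 0.047 b 89 | 0.056 z 0.048 min 0.047 b 88 | 0.057 z 0.048 min 0.047 b 82 | 0.058 z 0.253 min 0.047 b 36 | 0.059 z 0.250 min 0.044 b 39 | 0.060 z 0.242 min 0.043 b 47 | 0.061 z 0.045 min 0.043 b 42 | 0.062 z 0.044 min 0.043 b 39 | 0.063 z 0.044 min 0.043 b 43 | 0.064 z 0.044 min 0.043 b 82 | 0.065 z 0.043 min 0.041 b 125 | 0.066 z 0.041 min 0.040 b 155 | 0.067 z 0.041 min 0.040 b 193 | 0.068 z 0.041 min 0.040 b 207 | 0.069 z 0.041 min 0.040 b 209 | 0.070 z 0.041 min 0.040 b 208 | 
(array([ 0.50683551, -0.06308239]), np.float64(-57.60999925549257), 2769, ((508.59820556640625, -65.75494384765625), (13.927297592163086, 80.2459945678711), 32.23173522949219), array([321.84326472, 229.1664861 ]))
```

The pad now runs right up to the frame edge, with no floor visible between them. I regrip and confirm with one more turn to the stop.

```bash
python3 -m pendant '[{"jaw":1,"tx":0,"ty":0,"tz":-3,"ax":0,"ay":0,"az":0},{"jaw":1,"tx":0,"ty":0,"tz":-5,"ax":0,"ay":0,"az":0},{"jaw":1,"tx":0,"ty":0,"tz":-5.9,"ax":0,"ay":0,"az":0},{"jaw":-1,"tx":0,"ty":0,"tz":-5.9,"ax":0,"ay":0,"az":0},{"jaw":-1,"tx":0,"ty":0,"tz":-5.9,"ax":0,"ay":0,"az":0},{"jaw":-1,"tx":0,"ty":0,"tz":-5.9,"ax":0,"ay":0,"az":0},{"jaw":-1,"tx":0,"ty":0,"tz":-5.9,"ax":0,"ay":0,"az":0},{"jaw":-1,"tx":0,"ty":0,"tz":-5.9,"ax":0,"ay":0,"az":0},{"jaw":-1,"tx":0,"ty":0,"tz":-5.9,"ax":0,"ay":0,"az":-4},{"jaw":-1,"tx":0,"ty":0,"tz":-5.9,"ax":0,"ay":0,"az":-8}]' 90 | grep -v ee
python3 -c "
from rig import manip;s=manip.get_state();print(s['moment'],s['qpos'][5])"
python3 -m pendant '[{"jaw":-1,"tx":0,"ty":0,"tz":0,"ax":0,"ay":0,"az":-4},{"jaw":-1,"tx":0,"ty":0,"tz":0,"ax":0,"ay":0,"az":-4}]' |grep cloc
python3 -c "
from rig import manip;s=manip.get_state();print(s['moment'],s['qpos'][5])"
```

```text
clock: 26.8
position: [0.512, -0.0713, 0.1156]
contact_force: [-0.3, -0.0, 4.3]
width: 0.0142
gripper_force: 88.1
[0.14651159 0.06719507 0.46931792] -0.6954513312488696
clock: 27.05
[0.17802307 0.09303879 0.63178235] -0.6288417051248208
```

```bash
python3 -m pendant '[{"jaw":-1,"tx":0,"ty":0,"tz":0,"ax":0,"ay":0,"az":7},{"jaw":-1,"tx":0,"ty":0,"tz":2,"ax":0,"ay":0,"az":7},{"jaw":-1,"tx":0,"ty":0,"tz":5,"ax":0,"ay":0,"az":7},{"jaw":-1,"tx":0,"ty":0,"tz":9,"ax":0,"ay":0,"az":7},{"jaw":-1,"tx":0,"ty":0,"tz":9,"ax":0,"ay":0,"az":7}]'
python3 -m pendant '[{"jaw":-1,"tx":-1,"ty":5,"tz":0.5,"ax":0,"ay":0,"az":8},{"jaw":-1,"tx":-2,"ty":11,"tz":0.5,"ax":0,"ay":0,"az":16},{"jaw":-1,"tx":-3,"ty":17,"tz":0.5,"ax":0,"ay":0,"az":24},{"jaw":-1,"tx":-4,"ty":23,"tz":0.5,"ax":0,"ay":0,"az":32},{"jaw":-1,"tx":-5,"ty":29,"tz":0.5,"ax":0,"ay":0,"az":38},{"jaw":-1,"tx":-6.4,"ty":34,"tz":0.5,"ax":0,"ay":0,"az":38},{"jaw":-1,"tx":-6.4,"ty":37,"tz":0.5,"ax":0,"ay":0,"az":38},{"jaw":-1,"tx":-6.4,"ty":37,"tz":0.5,"ax":0,"ay":0,"az":38},{"jaw":-1,"tx":-6.4,"ty":37,"tz":0.5,"ax":0,"ay":0,"az":38}]'
python3 - <<'E'
from h import *
print(manip.get_state()["position"])
s=manip.get_image("scene");np.savez("s12.npz",**s)
w=manip.get_image("wrist");np.savez("w12.npz",**w);d=w;P=cloud(w);b,g,r=[d["pixels"].astype(int)[...,i] for i in range(3)]
A=(abs(P[...,2]-.06)<.004)&(r-b>35)&(np.hypot(P[...,0]-.447,P[...,1]-.299)<.06)
print("block top",A.sum(),cv2.minAreaRect((P[A][:,:2]*1000).astype(np.float32)))
d=dict(np.load("w2.npz"));P=cloud(d);b,g,r=[d["pixels"].astype(int)[...,i] for i in range(3)]
A=(abs(P[...,2]-.06)<.004)&(r-b>35)&(np.hypot(P[...,0]-.447,P[...,1]-.299)<.06)
print("block top w2",A.sum(),cv2.minAreaRect((P[A][:,:2]*1000).astype(np.float32)))
E
```

```text
clock: 27.68
position: [0.5133, -0.0717, 0.2073]
ee_rot: [0.003, 0.52, 0.854, 0.001]
contact_force: [0.2, -1.0, -2.1]
width: 0.0147
gripper_force: 90.0
clock: 28.8
position: [0.4467, 0.2978, 0.2085]
ee_rot: [-0.001, 0.214, 0.977, -0.001]
contact_force: [-0.2, -1.4, -1.7]
width: 0.0148
gripper_force: 89.8
[0.44672141 0.29779373 0.20845628]
block top 3532 ((446.6199035644531, 300.24871826171875), (71.2508773803711, 70.75482940673828), 13.250667572021484)
block top w2 2971 ((446.32342529296875, 300.2455749511719), (70.89539337158203, 70.71720123291016), 13.473237991333008)
```

```bash
python3 -m pendant '[{"jaw":-1,"tx":0.1,"ty":0.05,"tz":-2.5,"ax":0,"ay":0,"az":0},{"jaw":-1,"tx":0.1,"ty":0.05,"tz":-4.5,"ax":0,"ay":0,"az":0},{"jaw":-1,"tx":0.1,"ty":0.05,"tz":-5.3,"ax":0,"ay":0,"az":0},{"jaw":-1,"tx":0.1,"ty":0.05,"tz":-5.9,"ax":0,"ay":0,"az":0},{"jaw":-1,"tx":0.1,"ty":0.05,"tz":-6.5,"ax":0,"ay":0,"az":0},{"jaw":-1,"tx":0.1,"ty":0.05,"tz":-6.5,"ax":0,"ay":0,"az":0}]'
```

```text
clock: 29.65
position: [0.4485, 0.2992, 0.1448]
ee_rot: [-0.0, 0.214, 0.977, -0.0]
contact_force: [-0.9, -0.5, -1.2]
width: 0.0146
gripper_force: 89.8
```

In the hole with no side force; lower the rest, release and back off.

```bash
python3 -m pendant '[{"jaw":-1,"tx":0,"ty":0,"tz":-1,"ax":0,"ay":0,"az":0},{"jaw":-1,"tx":0,"ty":0,"tz":-2,"ax":0,"ay":0,"az":0},{"jaw":-1,"tx":0,"ty":0,"tz":-2.8,"ax":0,"ay":0,"az":0},{"jaw":-1,"tx":0,"ty":0,"tz":-3.2,"ax":0,"ay":0,"az":0},{"jaw":-1,"tx":0,"ty":0,"tz":-3.3,"ax":0,"ay":0,"az":0},{"jaw":-1,"tx":0,"ty":0,"tz":-3.3,"ax":0,"ay":0,"az":0}]'
```

```text
clock: 30.4
position: [0.4486, 0.2994, 0.1119]
ee_rot: [0.0, 0.214, 0.977, 0.0]
contact_force: [-0.0, -0.4, -1.1]
width: 0.0146
gripper_force: 89.8
```

```bash
python3 -m pendant '[{"jaw":1,"tx":0,"ty":0,"tz":0,"ax":0,"ay":0,"az":0},{"jaw":1,"tx":0,"ty":0,"tz":0,"ax":0,"ay":0,"az":0},{"jaw":1,"tx":0,"ty":0,"tz":0,"ax":0,"ay":0,"az":0},{"jaw":1,"tx":0,"ty":0,"tz":0,"ax":0,"ay":0,"az":0},{"jaw":1,"tx":0,"ty":0,"tz":0,"ax":0,"ay":0,"az":0},{"jaw":1,"tx":0,"ty":0,"tz":0,"ax":0,"ay":0,"az":0},{"jaw":1,"tx":0,"ty":0,"tz":3,"ax":0,"ay":0,"az":0},{"jaw":1,"tx":0,"ty":0,"tz":8,"ax":0,"ay":0,"az":0},{"jaw":1,"tx":0,"ty":0,"tz":12,"ax":0,"ay":0,"az":0},{"jaw":1,"tx":0,"ty":0,"tz":12,"ax":0,"ay":0,"az":0}]'
python3 - <<'E'
from h import *
d=manip.get_image("wrist");P=cloud(d);im=d["pixels"].max(2)
m=(im<50)&(np.hypot(P[...,0]-.447,P[...,1]-.299)<.05)&(P[...,2]>.1)&(P[...,2]<.17)
print(m.sum(),np.percentile(P[m][:,2],[10,50,90]),cv2.minAreaRect((P[m][:,:2]*1000).astype(np.float32)))
t=manip.get_image("top");g=t["pixels"].astype(int);o=dict(np.load("top0.npz"))["pixels"].astype(int)
# clamp gap in the top view: columns across pad; before/after rows
for q in(o,g): print(q[172:190,338:346].max(2).mean(1).astype(int))
E
```

```text
clock: 31.65
position: [0.4504, 0.3003, 0.2355]
ee_rot: [0.003, 0.214, 0.977, 0.003]
contact_force: [0.0, -0.2, -0.4]
width: 0.0853
gripper_force: 0.0
1577 [0.13790996 0.13906694 0.1400049 ] ((445.5748291015625, 301.6093444824219), (13.628901481628418, 78.16686248779297), 65.55270385742188)
[ 88  88  90  87  79  64  45  45  55  62  62  56  56  87 127 147 150 144]
[ 57  62  61  55  57  75  86  89  91  89  86  77  74  92 125 142 147 143]
```

The handle top is at z≈0.139, same as at the start, so the key is seated upright. The jaw is closed and the hand is clear, so I hand in.

```bash
python3 -c "
from rig import manip;print(manip.sign_off())"
```

```text
the job is handed in; nothing more can be done
None
```

The job is handed in (no verdict returned): jaw closed fully home on a fresh grip after the part-way release, key back upright in its block, and tape, ink pot and jar left alone, with the clock near 32 s.

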